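Pin the shoe last, then gauge the heel

ROBOT

A 6-joint arm with a two-finger parallel gripper is mounted at the origin on the work surface. World frame = base frame: x ahead of the robot, y to its left, z up, the work surface at z = 0. Lengths are in m, angles in rad, forces in N, time in s.
With the tool pointing down it reaches from about 0.35 to 0.775 m from the base axis. Payload 5.5 kg.
Tool frame: the origin (TCP) lies between the finger pads; the fingertips stand 19 mm ahead of it and the grasp point (between the pads) is the TCP; z points along the fingers, y is the line along which they close (so a half turn about z gives the same grasp; the last joint's range is limited). The gripper opens to 85 mm and grips with 20 to 120 N. Pads are 22 mm wide; open, the fingers measure 114 mm over their backs; the gripper's body (76 mm by 85 mm) begins 54 mm behind the grasp point. The pads swing forward as they close: fully open they stand 13 mm farther back than shut.
Start: joints at [1.043, 0.313, 0.046, 1.304, 0, 1.431], TCP at [0.217, 0.532, 0.25] pointing down, gripper open.
Joint ranges: [-2.76, 2.76], [-0.86, 1.69], [-1.03, 1.26], [-2.2, 2.34], [-1.47, 1.5], [-3.14, 3.14]. Speed limits (rad/s): [2.57, 2.57, 3.14, 3.14, 3.14, 3.14].

INTERFACE

Orientations are given as a unit quaternion [w, x, y, z].
In Python, from workcell import env gives the robot as it stands.
- The arm moves only by the tool carry_out, never from a script. Its argument "increments" is a list that holds one entry, the list of rows, each a list of 6 numbers: the shift along the tool's x, y, z each as a share of 50 cm, from -1 to 1, then the turn, a rotation vector about the tool's x, y, z each as a share of 2 pi rad, from -1 to 1. In form: [[[x, y, z, ax, ay, az], ...]]. A call has 1 to 5 rows; each row is the pose to reach, as a shift and turn from the pose commanded when the call began, along the tool's axes at that moment, turning the shorter way round; what a row does not reach only later rows make up. A row lasts 1/8 s, in which the tool goes at most 62.5 mm and 10.7 degrees, less where a joint would pass 70% of its speed; a pose out of reach is approached as far as the arm can. A call with a number of a shift or a turn outside -1 to 1 is refused whole. A call with a gripper value outside its range is refused whole. "jaw" is the closure, from 0 (fully open) to 1 (shut), set as the call begins (left out, the last holds). The fingers move at their own pace and stop on an object; "squeeze" is the grip in N (left out, the last holds). Time passes only in rows, so rows that repeat a pose let the fingers close. It gives the time, the measured TCP pose, the force, the opening and the grip force at its end, in the units of the state.
- env.get_state(): the state, without advancing time (a new reading comes with each control period).
- env.read_camera(name): name is "side" or "top"; returns a dict with "frame" (384x512x3 uint8, blue, green, red), "z_map" (384x512 float32, m along the optical axis (not along the pixel's ray), 0 where there is no reading), "intrinsics" (3x3 intrinsics, pixels), "R" (3x3) and "t" (3): a world point X has camera coordinates R X + t. Camera axes: x right, y down, z forward; pixel columns grow to the right and rows downward; lengths in m; the calibration is good to about 2 mm. A picture is of the moment at which its call begins.
- env.hand_in(): hands the job in; it is judged then, once.
Trained networks look in the newest picture that a camera, given by its name, has taken for a name from the list of things; names that differ only in an ending like _2 or _b are one class to them, and where a whole thing is asked for, a point or a joint stands for the part that bears it (a point fixed in the world has none). Each returns a list of dicts, best first, with "score" (0 to 1); they miss things now and then, are a little off and sometimes report something else, mostly with a low value. They report only what shows in the picture. A call takes as long as a camera call. They do not tell look-alikes from the thing itself.
- env.find_in(camera, name): "position" ([x, y, z] in m, in world coordinates, good to about 4 mm: the middle of the surface that is visible of it).
The state is a dict: "clock": time; "joint_pos": joint angles; "qvel": joint speeds; "tau": joint torques, N m; "tcp_pos": TCP position; "orientation": TCP orientation; "wrist_force": force on the tool from outside, world axes, zero at the start; "ft_torque": the same for the moment, N m; "finger_gap": finger opening in m; "grip_force": force on a finger pad.
Only numpy, scipy, OpenCV 4.12 (cv2) and the standard library are available. Lean on these libraries where they do the work, as an engineer would, in place of code of your own. Each camera call takes 0.05 s, during which the arm holds its last target. There are 200 camera calls.

TASK

Lock the shoe jack: take the red-headed steel pin out of its wooden block and push it down through the fork and lug holes until its head sits fully home on the fork, and let go of it. Then take the yellow hardness gauge from its stand and hold it upright with its plunger on the white dot on the heel, pressing lightly so that the plunger goes in about half way; finish while still holding it there like that. Leave the blue tin, the thread spool and the hammer where they are.

Things in the scene. Friction and masses are not known exactly. Their poses are not given: they have to be found in the camera images.
- jack: Green cobbler's jack fixed to the bench; base 250 x 150 x 12 mm. Origin: underside, on the shoe's swivel axis; x points to the fork, z up. Fork at x 90 to 156 mm: two level 50 x 50 mm plates 8 mm thick, tops 78 and 102 mm above the bench, joined by a wall on the far side (x 140 to 156, top at 102 mm). The shoe swivel's steel lug, 12 mm thick, lies between them.
- fork_hole (a point): Centre of the pin hole's mouth on the top face of the upper fork plate (painted yellow), 102 mm above the bench, 115 mm along the jack's x from the swivel axis. Vertical round through holes, 14 mm wide, in upper plate, lug and lower plate, all aligned within about 1 mm; free below down to the base plate.
- shoe: Brown shoe, sole up, 280 mm long, 92 mm wide, on a last that swivels stiffly (0.15 N m) about the jack's vertical axis until the pin is in. Frame as the jack's (origin on that axis at bench level): toe at y = -140 mm, heel end at y = +132 mm; black sole 150 mm and flat level heel (y 65 to 131) 178 mm above the bench.
- mark (a point): Centre of the white dot, 16 mm across, on the level top face of the heel, 178 mm above the bench, at y = +95 mm in the shoe's frame.
- pin_block: Dark wooden block 80 x 80 x 60 mm, fixed, with a 15 mm vertical through hole in its centre in which the pin stands. Origin: centre of its underside.
- pin: Headed steel pin, 80 g, standing head up in the block. Red round head 26 mm across, 22 mm high; shank 12 mm across, 46 mm long with a 6 mm tapered nose. Origin: on the axis at the head's underside; z towards the head. In the block, and when home on the fork, the head's underside rests on the top face.
- gauge_stand: Grey stand 80 x 80 x 50 mm, fixed, with a 20 mm vertical through hole in its centre in which the gauge stands. Origin: centre of its underside.
- gauge: Yellow hardness gauge, 160 g, upright in its stand: case 32 (x) x 26 (y) x 62 mm high, white dials on its two x faces; below it a steel nose 18 mm across, 18 mm long, and a spring plunger 8 mm across sticking out 14 mm more. Origin: centre of the case's underside, which rests on the stand; z up. Grip the case, across y for instance.
- plunger (a joint): How far the gauge's plunger is pushed in, m: 0 out, 0.012 fully in. Spring: 1 N at the start of travel plus 0.5 N per mm (4 N half way, at 6 mm).
- gauge_tip (a point): Tip of the plunger: 32 mm below the gauge's origin on its axis when the plunger is out.
- tin: Blue flat tin, 76 mm across, 30 mm high, loose on the bench, to be left alone. Origin: centre of its underside.
- spool: Thread spool standing on end, 52 mm across, 70 mm high, loose, to be left alone. Origin: centre of its underside.
- hammer: Hammer, 240 mm long, lying along its x, loose, to be left alone. Origin: under its middle.
Mind the look-alikes: they are no part of the job. What is shaped like the pin but purple is not meant. Of the things that look like the gauge, the larger one is meant.

How it is judged:
By the outcome, as a careful person would: the job done as asked, in the order asked, and still so for the second after the job is handed in, while the arm keeps its last pose, push and grip.
It also fails if it takes over 61 s, if anything falls off the work surface, if the arm or the gripper's body presses on something with over 40 N, if the wrist force passes 120 N, or if a joint passes its speed limit or range.

## Working session

There is one attempt and no reset: what is moved stays moved. The work goes in short steps, Python scripts to look and compute and a tool call to move; the robot and the scene stay as the last step left them, time stands still between calls to the robot, and variables do not carry over. Pictures are saved under pics/ and viewed, at most 10 in all, crops included, and the job is handed in when it is done.

Besides the shell and the picture viewer there is one more tool, called after ">>>" in YAML: its name, and indented under it one key for each argument. carry_out: Moves the arm, as the interface text tells. Its arguments: {"type":"object","properties":{"increments":{"type":"array","items":{"type":"array","items":{"type":"array","items":{"type":"number","minimum":-1,"maximum":1}}}},"jaw":{"type":"number"},"squeeze":{"type":"number"}},"required":["increments"]}

```bash
mkdir -p pics; ls
cat > h.py <<'E'
import numpy as np, cv2
from workcell import env
def shot(c,fn=None):
    r=env.read_camera(c)
    if fn: cv2.imwrite('pics/'+fn,r['frame'])
    return r
def world(r,u,v,z=None):
    K,R,t=r['intrinsics'],np.array(r['R']),np.array(r['t'])
    d=np.linalg.inv(K)@np.array([u,v,1.])
    if z is None:
        return R.T@(d*r['z_map'][int(round(v)),int(round(u))]-t)
    C=-R.T@t; w=R.T@d
    return C+w*(z-C[2])/w[2]
def pix(r,X):
    p=r['intrinsics']@(np.array(r['R'])@np.array(X)+r['t']); return p[:2]/p[2]
def cloud(r):
    K=r['intrinsics'];v,u=np.mgrid[:384,:512];z=r['z_map']
    d=np.stack([u,v,np.ones_like(u)],-1)@np.linalg.inv(K).T*z[...,None]
    return (d-np.array(r['t']))@np.array(r['R'])
E
python3 - <<'E'
from h import *
rs={c:shot(c,c+'0.png') for c in('top','side')}
for c in rs:
    for n in ['jack','shoe','fork_hole','mark','pin_block','pin','gauge_stand','gauge','gauge_tip','tin','spool','hammer']:
        try:
            for d in env.find_in(c,n)[:4]: print(c,n,round(d['score'],2),np.round(d['position'],3),pix(rs[c],d['position']).round())
        except Exception as e: print(c,n,e)
s=env.get_state(); print({k:np.round(v,4) for k,v in s.items()})
E
```

```text
pics
top jack 0.97 [0.548 0.028 0.101] [235. 201.]
top shoe 0.97 [0.54  0.02  0.146] [236. 203.]
top fork_hole 0.77 [0.549 0.028 0.1  ] [234. 201.]
top fork_hole 0.4 [ 0.734 -0.208  0.067] [300. 154.]
top mark 0.74 [0.543 0.024 0.148] [235. 202.]
top pin_block 0.56 [ 0.472 -0.29   0.059] [321. 225.]
top pin 0.43 [ 0.472 -0.286  0.08 ] [321. 225.]
top gauge_stand 0.96 [0.497 0.294 0.047] [164. 214.]
top gauge 0.47 [0.472 0.41  0.067] [130. 220.]
top gauge 0.26 [0.549 0.028 0.099] [235. 201.]
top tin 0.71 [0.736 0.213 0.028] [189. 152.]
top tin 0.54 [0.548 0.027 0.101] [235. 201.]
top tin 0.26 [0.54  0.025 0.147] [235. 203.]
top spool 0.53 [ 0.739 -0.209  0.071] [300. 152.]
top hammer 0.89 [ 0.405 -0.49   0.025] [372. 244.]
side jack 0.69 [0.53  0.002 0.105] [236. 188.]
side shoe 0.75 [0.524 0.004 0.15 ] [233. 176.]
side fork_hole 0.6 [0.522 0.005 0.106] [233. 189.]
side mark 0.65 [0.528 0.004 0.147] [234. 177.]
side pin_block 0.81 [ 0.461 -0.311  0.062] [291. 275.]
side pin 0.6 [ 0.47  -0.3    0.082] [291. 265.]
side pin 0.55 [0.527 0.002 0.105] [235. 189.]
side gauge_stand 0.62 [0.48
[... 214 characters left out ...]
7. 211.]
side spool 0.37 [0.729 0.199 0.033] [250. 158.]
side hammer 0.85 [ 0.439 -0.49   0.022] [339. 343.]
side hammer 0.56 [0.486 0.278 0.041] [180. 171.]
{'clock': np.float64(1.3), 'joint_pos': array([ 1.0434,  0.3132,  0.0461,  1.3036, -0.    ,  1.4312]), 'qvel': array([ 0.0014,  0.0004,  0.0009,  0.0004,  0.0013, -0.0011]), 'tau': array([-1.70000e-03, -4.80470e+01,  2.98811e+01,  7.00000e-04,
       -1.00000e-04,  0.00000e+00]), 'tcp_pos': array([0.2175, 0.5323, 0.2503]), 'orientation': array([0.    , 0.1927, 0.9813, 0.    ]), 'wrist_force': array([-0.8402, -0.7518, -0.4941]), 'ft_torque': array([0.0399, 0.0233, 0.0579]), 'grip_force': np.float64(0.0), 'finger_gap': np.float64(0.0853)}
```

Run:
```python
import cv2,numpy as np
a=cv2.imread('pics/top0.png');b=cv2.imread('pics/side0.png')
cv2.imwrite('pics/t1.png',cv2.resize(a[130:290,90:410],(800,400),interpolation=cv2.INTER_CUBIC))
cv2.imwrite('pics/s1.png',cv2.resize(b[110:370,120:420],(690,598),interpolation=cv2.INTER_CUBIC))
```

```text
(no output)
```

View pics/t1.png

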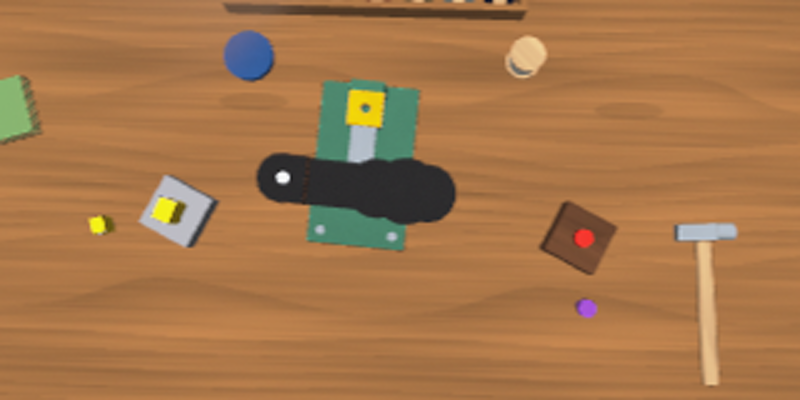

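View pics/s1.png

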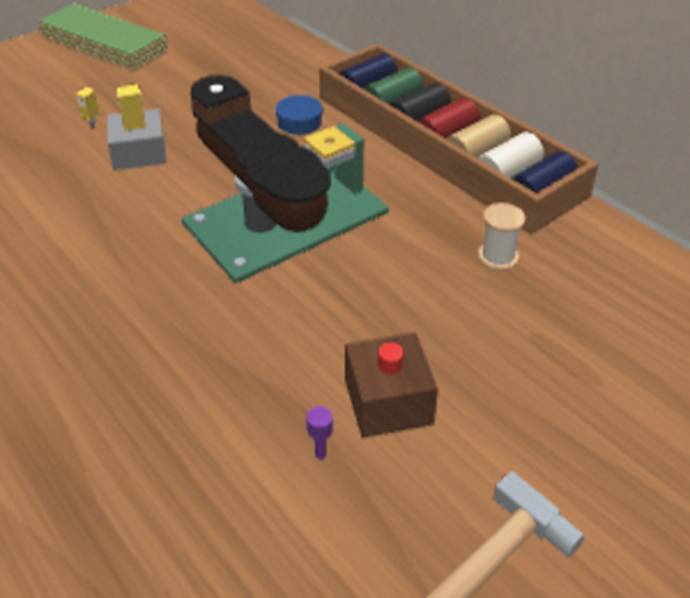

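The top crop shows the red pin in the dark block at about (324,225), with the purple look-alike lying loose at (325,253). The larger yellow gauge stands in the grey stand at (156,214), and the small look-alike is loose at (130,220). The red pin fits by colour and block, and the gauge fits by size and stand. The fork hole is at (236,173) and the white dot at (203,201). Next I measure them with sub-pixel accuracy.

```bash
cat > meas.py <<'E'
from h import *
def comp(mask,area=6):
    n,l,s,c=cv2.connectedComponentsWithStats(mask.astype(np.uint8),connectivity=8)
    return [(l==i,c[i],s[i]) for i in range(1,n) if s[i][4]>=area]
def run(cams=('top','side')):
  for c in cams:
    r=shot(c);im=r['frame'];P=cloud(r);H=cv2.cvtColor(im,cv2.COLOR_BGR2HSV).astype(int)
    h,s,v=H[...,0],H[...,1],H[...,2]
    red=((h<5)|(h>175))&(s>190)&(v>120); yel=(h>20)&(h<34)&(s>150)&(v>100)
    whi=(s<50)&(v>170)&(P[...,2]>.165); 
    for nm,m in(('red',red),('yel',yel),('white',whi)):
        for k,cc,st in comp(m):
            Q=P[k]; zt=np.percentile(Q[:,2],90); T=Q[Q[:,2]>zt-.006]
            kk=k&(P[...,2]>zt-.006); vv,uu=np.nonzero(kk)
            rect=cv2.minAreaRect(T[:,:2].astype(np.float32)*1000)
            print(c,nm,'px',cc.round(1),'n',st[4],'ztop',zt.round(4),'cent@ztop',world(r,uu.mean(),vv.mean(),zt).round(4)[:2],'rect',np.round(rect[0],1),np.round(rect[1],1),round(rect[2],1))
    # fork hole: dark inside yellow plate
    for k,cc,st in comp(yel,20):
        Q=P[k]
        if abs(np.median(Q[:,2])-.102)<.01:
            x,y,w,hh=st[:4]; cl=cv2.morphologyEx(k.astype(np.uint8),cv2.MORPH_CLOSE,np.ones((9,9)))>0
            hol=cl&~k
            for k2,c2,s2 in comp(hol,2): print(c,'hole',c2.round(2),s2[4],world(r,*c2,.102).round(4))
            hole=max(comp(hol,2),key=lambda q:q[2][4])[1] if comp(hol,2) else None
            if hole is not None:
                g=v[int(hole[1])-4:int(hole[1])+5,int(hole[0])-4:int(hole[0])+5]; print(g)
    # tops of fixed blocks
    for nm,z,cen in(('block',.06,(.472,-.288)),('stand',.05,(.495,.29))):
        k=(abs(P[...,2]-z)<.006)&(np.hypot(P[...,0]-cen[0],P[...,1]-cen[1])<.07)
        Q=P[k]
        if len(Q)>5: rc=cv2.minAreaRect(Q[:,:2].astype(np.float32)*1000); print(c,nm,np.median(Q[:,2]).round(4),np.round(rc[0],1),np.round(rc[1],1),round(rc[2],1))
    # heel/sole
    k=(P[...,2]>.14)&(P[...,2]<.2)&(abs(P[...,1])<.3)&(v<90); Q=P[k]
    rc=cv2.minAreaRect(Q[:,:2].astype(np.float32)*1000); print(c,'shoe',np.round(rc[0],1),np.round(rc[1],1),round(rc[2],1))
    k=(P[...,2]>.003)&(P[...,2]<.02)&(h>60)&(h<90)&(s>60)&(abs(P[...,1])<.15); Q=P[k]
    rc=cv2.minAreaRect(Q[:,:2].astype(np.float32)*1000); print(c,'base',np.round(rc[0],1),np.round(rc[1],1),round(rc[2],1))
if __name__=='__main__': run()
E
python3 meas.py
```

```text
top red px [323.  224.9] n 43 ztop 0.087 cent@ztop [ 0.4726 -0.2916] rect [ 472.  -292.3] [21.5 22.4] 1.4
top yel px [ 13.4 156.5] n 1054 ztop -0.3146 cent@ztop [0.7487 1.1336] rect [679.7 577.4] [1283.7  240.1] 82.5
top yel px [ 41.  146.5] n 6 ztop 0.6726 cent@ztop [0.6126 0.3773] rect [476.8 -43.2] [0. 0.] 0.0
top yel px [235.7 172.8] n 186 ztop 0.1069 cent@ztop [0.651  0.0273] rect [574.4   8.7] [214.3  54.8] 13.7
top yel px [156.  213.5] n 69 ztop 0.1159 cent@ztop [0.4974 0.3057] rect [497.3 305.7] [23.5 28.7] 66.5
top yel px [129.9 219.5] n 58 ztop 0.0733 cent@ztop [0.4745 0.4147] rect [474.2 415.8] [21.6 18.5] 19.1
top white px [202.6 200.5] n 19 ztop 0.183 cent@ztop [0.5439 0.1298] rect [514.5  45.8] [192.9  12.9] 70.8
top white px [ 23.  306.5] n 20 ztop 0.4563 cent@ztop [0.253  0.5261] rect [251.8 527.6] [40.1  7.3] 76.3
top white px [ 15.  313.5] n 107 ztop 0.497 cent@ztop [0.2466 0.5173] rect [244.9 515.6] [55.5 15.9] 68.4
top white px [  2.9 322.1] n 26 ztop 0.5558 cent@ztop [0.2431 0.5033] rect [242.7 506. ] [17.6  4.1] 54.0
top white px [  2.6 342.5] n 8 ztop 0.5706 ce
[... 2214 characters left out ...]
6 147 146 147 145 138 164 164 164]
 [146 146 146 147 145 145 163 163 164]
 [146 147 146 146 147 149 166 165 163]]
side hole [262.8 171.4] 5 [0.6475 0.0231 0.102 ]
[[217 228 234 238 238 238 238 237 236]
 [236 239 239 239 238 238 238 238 237]
 [239 239 238 236 229 227 225 235 237]
 [239 238 236 210 183 182 181 214 236]
 [238 238 234 186 161 163 163 211 236]
 [238 238 237 227 223 213 223 229 236]
 [237 238 238 237 236 234 236 235 236]
 [231 238 237 237 237 237 236 236 234]
 [188 223 238 238 238 237 236 217 191]]
side block 0.0606 [ 472.3 -293.8] [83.2 80.5] 63.7
side stand 0.0509 [496.7 303.8] [84.3 78.7] 61.9
side shoe [287.6 -48.7] [654.6 253.8] 17.3
side base [573.3  29.9] [152.4 247.7] 85.8
```

```bash
cat > go.py <<'E'
import sys
from h import *
from scipy.spatial.transform import Rotation as Ro
def rel(cur_p,cur_R,p,yaw):  # yaw: deg of tool y in world, tool down
    a=np.radians(yaw); y=np.array([np.cos(a),np.sin(a),0]);z=np.array([0,0,-1.]);x=np.cross(y,z)
    Rt=Ro.from_matrix(np.c_[x,y,z]); d=cur_R.inv().apply(np.array(p)-cur_p)/.5; w=(cur_R.inv()*Rt).as_rotvec()/(2*np.pi)
    return np.r_[d,w].round(4)
def cur():
    s=env.get_state(); q=s['orientation']; return s,np.array(s['tcp_pos']),Ro.from_quat([q[1],q[2],q[3],q[0]])
def plan(*targets): # (x,y,z,yaw)
    s,p,R=cur(); y=R.apply([0,1,0]); print('t',round(s['clock'],2),'tcp',p.round(4),'yaw',np.degrees(np.arctan2(y[1],y[0])).round(2),'z',R.apply([0,0,1]).round(4),'F',np.round(s['wrist_force'],1),'gap',round(s['finger_gap'],4),'grip',round(s['grip_force'],1))
    for t in targets:
        print(t,rel(p,R,t[:3],t[3]).tolist())
        a=np.radians(t[3]); y=np.array([np.cos(a),np.sin(a),0]);z=np.array([0,0,-1.]);x=np.cross(y,z)
        p,R=np.array(t[:3]),Ro.from_matrix(np.c_[x,y,z])
E
python3 -c "
from go import *
plan((.4725,-.2925,.25,67.8),(.4725,-.2925,.15,67.8),(.4725,-.2925,.0805,67.8))"
```

```text
t 1.4 tcp [0.2175 0.5323 0.2503] yaw 67.78 z [ 1.e-04  1.e-04 -1.e+00] F [-0.5  0.1 -0.6] gap 0.0857 grip 0.0
(0.4725, -0.2925, 0.25, 67.8) [-1.096, -1.3343, 0.0005, 0.0, 0.0, -0.0]
(0.4725, -0.2925, 0.15, 67.8) [0.0, 0.0, 0.2, 0.0, 0.0, 0.0]
(0.4725, -0.2925, 0.0805, 67.8) [0.0, 0.0, 0.139, 0.0, 0.0, 0.0]
```

>>> carry_out:
  increments:
    - [[-0.4, -0.48, 0, 0, 0, 0], [-0.4, -0.48, 0, 0, 0, 0], [-0.4, -0.48, 0, 0, 0, 0], [-0.4, -0.48, 0, 0, 0, 0], [-0.4, -0.48, 0, 0, 0, 0]]
  jaw: 0.3
  squeeze: 25

```text
clock: 2.02
tcp_pos: [0.3122, 0.2328, 0.2506]
orientation: [0.001, 0.192, 0.981, 0.0]
wrist_force: [1.1, 0.2, 0.4]
finger_gap: 0.0598
grip_force: 0.0
```

>>> carry_out:
  increments:
    - [[-0.4, -0.48, 0, 0, 0, 0], [-0.4, -0.48, 0, 0, 0, 0], [-0.4, -0.48, 0, 0, 0, 0], [-0.4, -0.48, 0, 0, 0, 0], [-0.4, -0.48, 0, 0, 0, 0]]

```text
clock: 2.65
tcp_pos: [0.4066, -0.0655, 0.2507]
orientation: [0.001, 0.193, 0.981, 0.0]
wrist_force: [0.6, -0.1, 0.5]
finger_gap: 0.0597
grip_force: 0.0
```

```bash
python3 -c "
from go import *
plan((.4725,-.2925,.15,67.8),(.4725,-.2925,.0805,67.8))"
```

```text
t 2.65 tcp [ 0.4066 -0.0655  0.2507] yaw 67.75 z [ 1.5e-03 -1.0e-04 -1.0e+00] F [ 0.6 -0.1  0.5] gap 0.0597 grip 0.0
(0.4725, -0.2925, 0.15, 67.8) [-0.2936, -0.3704, 0.2016, 0.0001, 0.0002, -0.0001]
(0.4725, -0.2925, 0.0805, 67.8) [0.0, 0.0, 0.139, 0.0, 0.0, 0.0]
```

>>> carry_out:
  increments:
    - [[-0.285, -0.358, 0.2, 0, 0, 0], [-0.285, -0.358, 0.2, 0, 0, 0], [-0.285, -0.358, 0.2, 0, 0, 0], [-0.285, -0.358, 0.2, 0, 0, 0], [-0.285, -0.358, 0.2, 0, 0, 0]]

```text
clock: 3.28
tcp_pos: [0.4702, -0.2859, 0.1473]
orientation: [-0.001, 0.195, 0.981, 0.001]
wrist_force: [-0.5, 1.2, 0.1]
finger_gap: 0.0596
grip_force: 0.0
```

```bash
python3 -c "
from go import *
plan((.4725,-.2925,.15,67.8),(.4725,-.2925,.0805,67.8))
r=shot('side','a.png');print(pix(r,[.4725,-.2925,.14]),pix(r,[.4725,-.2925,.082]))"
```

```text
t 3.27 tcp [ 0.4702 -0.2859  0.1473] yaw 67.54 z [-0.0026  0.0017 -1.    ] F [-0.5  1.2  0.1] gap 0.0596 grip 0.0
(0.4725, -0.2925, 0.15, 67.8) [-0.0094, -0.0104, -0.0055, 0.0001, -0.0005, -0.0007]
(0.4725, -0.2925, 0.0805, 67.8) [0.0, 0.0, 0.139, 0.0, 0.0, 0.0]
[290.09491232 245.01625799] [289.26713954 262.07711845]
```

>>> carry_out:
  increments:
    - [[0, 0, 0, 0, 0, 0], [0, 0, 0, 0, 0, 0]]

```text
clock: 3.58
tcp_pos: [0.4707, -0.2818, 0.1514]
orientation: [0.001, 0.192, 0.981, -0.0]
wrist_force: [0.7, -0.5, 0.2]
finger_gap: 0.0598
grip_force: 0.0
```

```bash
python3 -c "
from go import *
plan((.4725,-.2925,.1,67.8),(.4725,-.2925,.0805,67.8))"
```

```text
t 3.58 tcp [ 0.4707 -0.2818  0.1514] yaw 67.87 z [ 1.2e-03 -7.0e-04 -1.0e+00] F [ 0.7 -0.5  0.2] gap 0.0598 grip 0.0
(0.4725, -0.2925, 0.1, 67.8) [-0.0113, -0.0184, 0.1029, -0.0, 0.0002, 0.0002]
(0.4725, -0.2925, 0.0805, 67.8) [0.0, 0.0, 0.039, 0.0, 0.0, 0.0]
```

>>> carry_out:
  increments:
    - [[-0.0113, -0.0184, 0.1, 0, 0, 0], [-0.0113, -0.0184, 0.1, 0, 0, 0], [-0.0113, -0.0184, 0.136, 0, 0, 0], [-0.0113, -0.0184, 0.14, 0, 0, 0], [-0.0113, -0.0184, 0.14, 0, 0, 0]]

```text
clock: 4.2
tcp_pos: [0.4727, -0.2934, 0.0818]
orientation: [0.001, 0.192, 0.981, -0.0]
wrist_force: [-0.2, -0.6, 0.3]
finger_gap: 0.0602
grip_force: 0.0
```

>>> carry_out:
  increments:
    - [[0, 0, 0, 0, 0, 0], [0, 0, 0, 0, 0, 0], [0, 0, 0, 0, 0, 0], [0, 0, 0, 0, 0, 0]]
  jaw: 1
  squeeze: 20

```text
clock: 4.7
tcp_pos: [0.4726, -0.2938, 0.0812]
orientation: [0.001, 0.193, 0.981, -0.0]
wrist_force: [-0.7, 1.2, 5.1]
finger_gap: 0.0254
grip_force: 19.5
```

```bash
python3 -c "
from go import *
plan()"
```

```text
t 4.7 tcp [ 0.4726 -0.2938  0.0812] yaw 67.78 z [ 1.1e-03 -6.0e-04 -1.0e+00] F [-0.7  1.2  5.1] gap 0.0254 grip 19.5
```

>>> carry_out:
  increments:
    - [[0, 0, -0.004, 0, 0, 0], [0, 0, -0.004, 0, 0, 0], [0, 0, -0.004, 0, 0, 0.025], [0, 0, -0.004, 0, 0, 0.05], [0, 0, -0.004, 0, 0, 0.075]]
  jaw: 0.4

```text
clock: 5.32
tcp_pos: [0.4721, -0.2935, 0.082]
orientation: [-0.0, 0.419, 0.908, 0.0]
wrist_force: [1.5, -0.6, -0.1]
finger_gap: 0.0512
grip_force: 0.0
```

>>> carry_out:
  increments:
    - [[0, 0, 0, 0, 0, 0.029], [0, 0, 0, 0, 0, 0.058], [0, 0, 0, 0, 0, 0.087], [0, 0, 0, 0, 0, 0.116], [0, 0, 0, 0, 0, 0.145]]

```text
clock: 5.95
tcp_pos: [0.4721, -0.2934, 0.082]
orientation: [-0.0, 0.776, 0.631, -0.0]
wrist_force: [-0.4, -0.1, 0.1]
finger_gap: 0.0518
grip_force: 0.0
```

>>> carry_out:
  increments:
    - [[0, 0, 0, 0, 0, 0.025], [0, 0, 0, 0, 0, 0.025]]

```text
clock: 6.2
tcp_pos: [0.4721, -0.2934, 0.082]
orientation: [-0.0, 0.821, 0.571, -0.0]
wrist_force: [0.3, -0.6, -0.0]
finger_gap: 0.0512
grip_force: 0.0
```

>>> carry_out:
  increments:
    - [[0, 0, 0.001, 0, 0, 0], [0, 0, 0.001, 0, 0, 0], [0, 0, 0.001, 0, 0, 0], [0, 0, 0.001, 0, 0, 0]]
  jaw: 1
  squeeze: 30

```text
clock: 6.7
tcp_pos: [0.4722, -0.2935, 0.0817]
orientation: [-0.0, 0.821, 0.571, 0.0]
wrist_force: [0.0, 0.3, 1.2]
finger_gap: 0.0241
grip_force: 29.5
```

```bash
python3 -c "
from go import *
plan()"
```

```text
t 6.7 tcp [ 0.4722 -0.2935  0.0817] yaw -20.4 z [-0.e+00  1.e-04 -1.e+00] F [0.  0.3 1.2] gap 0.0241 grip 29.5
```

>>> carry_out:
  increments:
    - [[0, 0, -0.12, 0, 0, 0], [0, 0, -0.24, 0, 0, 0], [0, 0, -0.34, 0, 0, 0], [0, 0, -0.34, 0, 0, 0]]
  squeeze: 50

```text
clock: 7.2
tcp_pos: [0.4741, -0.2951, 0.2565]
orientation: [0.004, 0.821, 0.571, 0.001]
wrist_force: [0.5, 0.3, -0.4]
finger_gap: 0.0239
grip_force: 52.1
```

```bash
python3 -c "
from go import *
plan((.649,.025,.25,-20.4),(.649,.025,.185,-20.4))"
```

```text
t 7.2 tcp [ 0.4741 -0.2951  0.2565] yaw -20.4 z [ 0.0069 -0.0057 -1.    ] F [ 0.5  0.3 -0.4] gap 0.0239 grip 52.1
(0.649, 0.025, 0.25, -20.4) [0.7219, 0.1046, 0.0119, 0.0013, 0.0005, 0.0]
(0.649, 0.025, 0.185, -20.4) [0.0, 0.0, 0.13, 0.0, 0.0, 0.0]
```

>>> carry_out:
  increments:
    - [[0.7203, 0.1094, 0, 0, 0, 0], [0.7203, 0.1094, 0, 0, 0, 0], [0.7203, 0.1094, 0, 0, 0, 0], [0.7203, 0.1094, 0, 0, 0, 0], [0.7203, 0.1094, 0, 0, 0, 0]]

```text
clock: 7.82
tcp_pos: [0.6242, -0.0184, 0.25]
orientation: [-0.001, 0.821, 0.571, -0.001]
wrist_force: [1.4, -0.9, -1.6]
finger_gap: 0.024
grip_force: 52.1
```

>>> carry_out:
  increments:
    - [[0.097, 0.0147, 0, 0, 0, 0], [0.097, 0.0147, 0, 0, 0, 0], [0.097, 0.0147, 0.1, 0, 0, 0], [0.097, 0.0147, 0.13, 0, 0, 0], [0.097, 0.0147, 0.13, 0, 0, 0]]

```text
clock: 8.45
tcp_pos: [0.6463, 0.0218, 0.1852]
orientation: [-0.001, 0.822, 0.57, -0.002]
wrist_force: [-0.1, 0.5, -0.1]
finger_gap: 0.024
grip_force: 52.1
```

>>> carry_out:
  increments:
    - [[0, 0, 0, 0, 0, 0], [0, 0, 0, 0, 0, 0]]

```text
clock: 8.7
tcp_pos: [0.6488, 0.0221, 0.1887]
orientation: [0.001, 0.821, 0.57, 0.001]
wrist_force: [0.3, 0.0, 0.0]
finger_gap: 0.0238
grip_force: 52.1
```

```bash
cat > show.py <<'E'
from go import *
def show(fn,X,sz=40,k=9,c='side'):
    r=shot(c); u,v=pix(r,X).round().astype(int); im=r['frame'][max(v-sz,0):v+sz,max(u-sz,0):u+sz]
    print('crop origin',u-sz,v-sz,'scale',k); im=cv2.resize(im,None,fx=k,fy=k,interpolation=cv2.INTER_CUBIC); cv2.imwrite('pics/'+fn,im); return r
E
python3 -c "
from show import *
plan((.649,.025,.185,-20.4))
s,p,R=cur()
a=show('b.png',p-[0,0,.04],sz=33)
h=p-[0,0,.0217+.046]; print('nose',pix(a,h),'shank top',pix(a,p-[0,0,.0217]),'hole',pix(a,[.649,.025,.102]))"
```

```text
t 8.7 tcp [0.6488 0.0221 0.1887] yaw -20.45 z [ 3.1e-03 -2.0e-04 -1.0e+00] F [0.3 0.  0. ] gap 0.0238 grip 52.1
(0.649, 0.025, 0.185, -20.4) [0.0056, -0.0016, 0.0074, 0.0005, -0.0001, -0.0001]
crop origin 230 126 scale 9
nose [263.2535842  166.33751659] shank top [263.11232823 153.65246912] hole [262.78650698 170.96539174]
```

View pics/b.png

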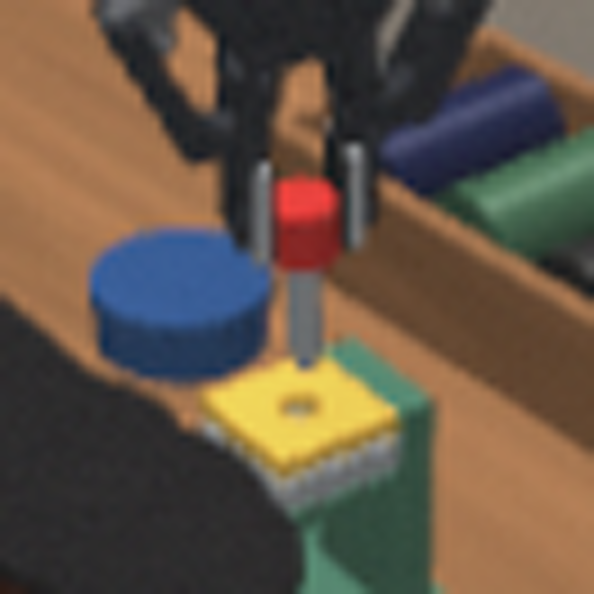

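The side view shows the pin upright in the grip, its nose at px (263.3,166.4) and the fork hole at (262.8,170.9). It agrees with the projection, so I refine to sub-pixel.

```bash
cat > fine.py <<'E'
from go import *
def wc(w):
    v,u=np.mgrid[:w.shape[0],:w.shape[1]]; return np.array([(u*w).sum(),(v*w).sum()])/w.sum()
def hole_px(im,c,half=5):
    V=im.max(2).astype(float); u,v=c; p=V[v-half:v+half+1,u-half:u+half+1]
    w=np.clip(230-p,0,None); n,l=cv2.connectedComponents((w>8).astype(np.uint8)); w=w*(l==l[half,half])
    return wc(w)+[u-half,v-half]
E
python3 -c "
from fine import *
s,p,R=cur()
rt=shot('top');rs=shot('side')
t0=cv2.imread('pics/top0.png');s0=cv2.imread('pics/side0.png')
ht=hole_px(t0,(236,173));hs=hole_px(s0,(263,171));print('hole',ht,hs,world(rt,*ht,.102),world(rs,*hs,.102))
# head in top0
w=np.clip(t0[...,2].astype(float)-t0[...,1]-90,0,None);w[:215]=0;w[235:]=0;w[:,:310]=0;w[:,335:]=0
c=wc(w);print('red top',c,world(rt,*c,.0800),'true .4722 -.2935')
w=np.clip(s0[...,2].astype(float)-s0[...,1]-90,0,None);m=np.zeros_like(w);m[245:285,275:305]=1;w*=m
c=wc(w);
th=np.linspace(0,6.283,60);cyl=lambda q,r,z0,z1:np.array([[q[0]+r*np.cos(a),q[1]+r*np.sin(a),z] for a in th for z in(z0,z1)])
def blob(r,P):
    k=np.zeros((384*8,512*8),np.uint8);q=np.array([pix(r,x) for x in P])*8+3.5;cv2.fillConvexPoly(k,cv2.convexHull(q.astype(np.int32)),1);return (np.array(wc(k.astype(float)))-3.5)/8
print('red side',c,'pred',blob(rs,cyl((.4722,-.2935),.013,.06,.082)))
c2=blob(rt,cyl((.4722,-.2935),.013,.06,.082));print('pred red top',c2)
# current shank columns in side
im=rs['frame'].astype(float);sat=im.max(2)-im.min(2)
for v in range(157,165):
    w=np.clip(60-sat[v,256:271],0,None);print(v,((np.arange(256,271)*w).sum()/w.sum()).round(2),pix(rs,p-[0,0,.0217+.046*(v-153.65)/12.7])[0].round(2))
w=np.clip(im[...,2]-im[...,1]-90,0,None);m=np.zeros_like(w);m[140:160,255:272]=1;w*=m;print('red now',wc(w),'pred',blob(rs,cyl(p,.013,p[2]-.0217,p[2]+.0003)))
K=rs['intrinsics'];J=lambda r,X:np.array([pix(r,np.array(X)+d)-pix(r,X) for d in np.eye(3)*.001]).T
print('J side px/mm',J(rs,[.649,.025,.102]).round(3).tolist(),'top',J(rt,[.649,.025,.102]).round(3).tolist())
plan()
"
```

```text
hole [235.74562212 172.71612903] [262.87606838 170.64529915] [0.65164838 0.02641645 0.102     ] [0.65033322 0.02619487 0.102     ]
red top [323.12386018 224.80243161] [ 0.47270068 -0.29363209  0.08      ] true .4722 -.2935
red side [289.47046926 262.79368932] pred [289.23865803 265.40037573]
pred red top [322.5755823  224.87748447]
157 263.67 263.1
158 263.54 263.11
159 262.73 263.13
160 262.37 263.14
161 261.76 263.15
162 261.61 263.16
163 262.07 263.17
164 263.81 263.18
red now [263.22222222 148.11534392] pred [262.9675196  150.52127873]
J side px/mm [[0.248, -0.201, -0.003], [-0.116, -0.139, -0.264]] top [[0.008, -0.278, -0.014], [-0.275, -0.007, -0.039]]
t 8.85 tcp [0.6483 0.0224 0.1879] yaw -20.42 z [ 1.8e-03 -1.0e-04 -1.0e+00] F [ 0.4  0.9 -0.7] gap 0.0243 grip 52.1
```

>>> carry_out:
  increments:
    - [[0.0091, 0.0004, 0.015, 0, 0, 0], [0.0091, 0.0004, 0.028, 0, 0, 0], [0.0091, 0.0004, 0.028, 0, 0, 0], [0.0091, 0.0004, 0.028, 0, 0, 0]]

```text
clock: 9.35
tcp_pos: [0.6495, 0.0268, 0.1726]
orientation: [-0.0, 0.821, 0.571, -0.0]
wrist_force: [-0.2, 0.1, -1.0]
finger_gap: 0.024
grip_force: 52.1
```

```bash
python3 -c "
from show import *
plan((.650,.0265,.1727,-20.4))
a=show('c.png',[.65,.026,.108],sz=16,k=18)
s,p,R=cur();h=p-[0,0,.0217+.046]; print('nose',h,pix(a,h),'hole',pix(a,[.650,.0265,.102]))"
```

```text
t 9.35 tcp [0.6495 0.0268 0.1726] yaw -20.42 z [-4.e-04  1.e-04 -1.e+00] F [-0.2  0.1 -1. ] gap 0.024 grip 52.1
(0.65, 0.0265, 0.1727, -20.4) [-0.0001, 0.0012, -0.0003, -0.0001, 0.0, -0.0]
crop origin 247 153 scale 18
nose [0.6496293  0.02671492 0.10512456] [262.58691365 169.83032319] hole [262.73221894 170.64170536]
```

View pics/c.png

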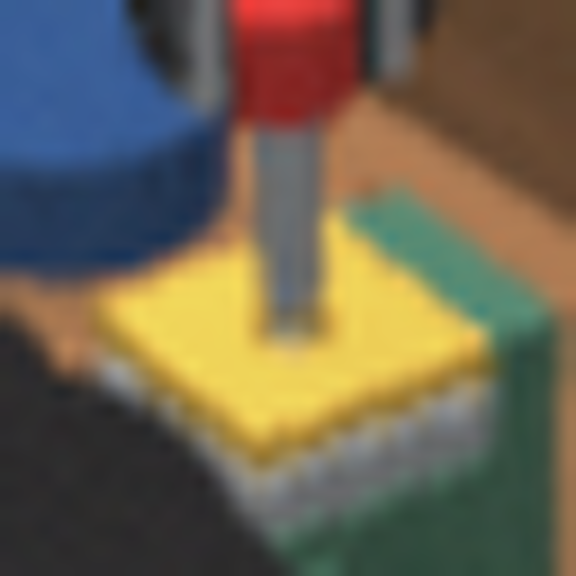

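The shank and hole are aligned in column (crop 290 against 292), with dark hole rim visible on both sides of the nose. I descend gently and watch the force.

>>> carry_out:
  increments:
    - [[0, 0, 0.006, 0, 0, 0], [0, 0, 0.01, 0, 0, 0], [0, 0, 0.014, 0, 0, 0], [0, 0, 0.014, 0, 0, 0]]

```text
clock: 9.9
tcp_pos: [0.6494, 0.0267, 0.1655]
orientation: [-0.0, 0.821, 0.571, -0.0]
wrist_force: [-0.7, -0.2, -1.1]
finger_gap: 0.024
grip_force: 52.1
```

```bash
python3 -c "
from go import *
plan()"
```

```text
t 9.9 tcp [0.6494 0.0267 0.1655] yaw -20.42 z [-4.e-04  1.e-04 -1.e+00] F [-0.7 -0.2 -1.1] gap 0.024 grip 52.1
```

>>> carry_out:
  increments:
    - [[0, 0, 0.006, 0, 0, 0], [0, 0, 0.012, 0, 0, 0], [0, 0, 0.016, 0, 0, 0], [0, 0, 0.016, 0, 0, 0]]

```text
clock: 10.4
tcp_pos: [0.6494, 0.0268, 0.1575]
orientation: [-0.0, 0.821, 0.571, -0.0]
wrist_force: [0.1, -0.3, -0.6]
finger_gap: 0.024
grip_force: 52.1
```

```bash
python3 -c "
from go import *
plan()"
```

```text
t 10.4 tcp [0.6494 0.0268 0.1575] yaw -20.42 z [-5.e-04  1.e-04 -1.e+00] F [ 0.1 -0.3 -0.6] gap 0.024 grip 52.1
```

>>> carry_out:
  increments:
    - [[0, 0, 0.008, 0, 0, 0], [0, 0, 0.016, 0, 0, 0], [0, 0, 0.024, 0, 0, 0], [0, 0, 0.032, 0, 0, 0], [0, 0, 0.032, 0, 0, 0]]

```text
clock: 11.02
tcp_pos: [0.6493, 0.0267, 0.1412]
orientation: [-0.0, 0.821, 0.571, -0.0]
wrist_force: [-0.2, -0.6, -0.9]
finger_gap: 0.0239
grip_force: 52.1
```

>>> carry_out:
  increments:
    - [[0, 0, 0.008, 0, 0, 0], [0, 0, 0.016, 0, 0, 0], [0, 0, 0.024, 0, 0, 0], [0, 0, 0.028, 0, 0, 0], [0, 0, 0.028, 0, 0, 0]]

```text
clock: 11.65
tcp_pos: [0.6494, 0.0267, 0.1275]
orientation: [-0.0, 0.821, 0.571, -0.0]
wrist_force: [0.1, 0.1, -0.7]
finger_gap: 0.0236
grip_force: 52.1
```

```bash
python3 -c "
from go import *
plan()"
```

```text
t 11.65 tcp [0.6494 0.0267 0.1275] yaw -20.42 z [-4.e-04  1.e-04 -1.e+00] F [ 0.1  0.1 -0.7] gap 0.0236 grip 52.1
```

>>> carry_out:
  increments:
    - [[0, 0, 0.003, 0, 0, 0], [0, 0, 0.006, 0, 0, 0], [0, 0, 0.008, 0, 0, 0], [0, 0, 0.008, 0, 0, 0]]

```text
clock: 12.15
tcp_pos: [0.6497, 0.0267, 0.1244]
orientation: [0.0, 0.821, 0.571, 0.0]
wrist_force: [-0.9, 1.1, 3.8]
finger_gap: 0.0241
grip_force: 52.5
```

```bash
python3 -c "
from go import *
plan()"
```

```text
t 12.15 tcp [0.6497 0.0267 0.1244] yaw -20.42 z [ 6.e-04  0.e+00 -1.e+00] F [-0.9  1.1  3.8] gap 0.0241 grip 52.5
```

Contact. I push about 1 mm more to seat it, then release by opening partly.

>>> carry_out:
  increments:
    - [[0, 0, 0.002, 0, 0, 0], [0, 0, 0.003, 0, 0, 0], [0, 0, 0.003, 0, 0, 0]]

```text
clock: 12.52
tcp_pos: [0.6497, 0.0267, 0.1243]
orientation: [0.001, 0.821, 0.571, 0.001]
wrist_force: [-3.8, 0.2, 10.9]
finger_gap: 0.0238
grip_force: 53.2
```

>>> carry_out:
  increments:
    - [[0, 0, 0, 0, 0, 0], [0, 0, 0, 0, 0, 0], [0, 0, 0, 0, 0, 0]]
  jaw: 0.45

```text
clock: 12.9
tcp_pos: [0.6495, 0.0267, 0.1218]
orientation: [-0.0, 0.821, 0.571, -0.0]
wrist_force: [-0.2, 0.9, -0.5]
finger_gap: 0.0469
grip_force: 0.0
```

>>> carry_out:
  increments:
    - [[0, 0, -0.06, 0, 0, 0], [0, 0, -0.17, 0, 0, 0], [0, 0, -0.27, 0, 0, 0], [0, 0, -0.27, 0, 0, 0]]

```text
clock: 13.4
tcp_pos: [0.6519, 0.0266, 0.2624]
orientation: [0.003, 0.821, 0.571, 0.004]
wrist_force: [0.4, 0.2, -0.7]
finger_gap: 0.0466
grip_force: 0.0
```

```bash
python3 -c "
from show import *
plan((.496,.305,.25,63.5),(.496,.305,.13,63.5))
a=show('d.png',[.65,.026,.108],sz=16,k=18)
print('head base/top',pix(a,[.6496,.0267,.102]),pix(a,[.6496,.0267,.124]))"
```

```text
t 13.4 tcp [0.6519 0.0266 0.2624] yaw -20.42 z [ 9.e-03 -7.e-04 -1.e+00] F [ 0.4  0.2 -0.7] gap 0.0466 grip 0.0
(0.496, 0.305, 0.25, 63.5) [0.4131, -0.4867, 0.0217, 0.0014, 0.0007, -0.2331]
(0.496, 0.305, 0.13, 63.5) [0.0, 0.0, 0.24, 0.0, 0.0, 0.0]
crop origin 247 153 scale 18
head base/top [262.59298177 170.66038773] [262.51953457 164.79697749]
```

View pics/d.png

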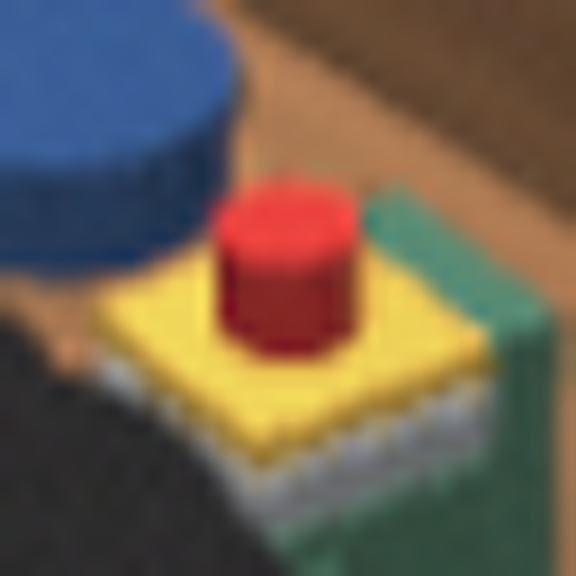

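The red head sits flush on the yellow plate (crop 215–360, 185–355). I check its height numerically from both cameras and measure the gauge and dot again.

Run:
```python
from fine import *
for c in('top','side'):
    r=shot(c);P=cloud(r);im=r['frame'].astype(int);B,G,Rr=im[...,0],im[...,1],im[...,2]
    near=np.hypot(P[...,0]-.65,P[...,1]-.0265)<.035
    red=near&(Rr>150)&(G<90);yel=near&(Rr>180)&(G>150)&(B<130)
    for n,k in(('red',red),('yel',yel)):
        z=P[k][:,2]; print(c,n,k.sum(),np.percentile(z,[10,50,90]).round(4) if len(z) else '')
    if c=='side':
        H=cv2.cvtColor(r['frame'],cv2.COLOR_BGR2HSV)
    w=np.clip(im.min(2)-90,0,None).astype(float);m=np.zeros_like(w)
    u,v=pix(r,[.543,.128,.178]).astype(int); m[v-4:v+5,u-5:u+6]=1; w*=m
    if w.sum()>0: q=wc(w); print(c,'dot',q,world(r,*q,.178).round(4))
    print(c,'gauge px', pix(r,[.496,.305,.112]))
plan()
```

```text
top red 0 
top yel 41 [0.0905 0.1025 0.1066]
top dot [203.0223045  199.99467221] [0.5459 0.1293 0.178 ]
top gauge px [155.57080782 214.02121139]
side red 33 [0.1213 0.1243 0.1262]
side yel 97 [0.101  0.1026 0.1047]
side dot [213.64197531 147.90072016] [0.5432 0.1308 0.178 ]
side gauge px [175.35477693 149.01338181]
t 13.55 tcp [0.6492 0.0268 0.2561] yaw -20.42 z [-1.6e-03  2.0e-04 -1.0e+00] F [-0.3  0.2 -0.2] gap 0.0467 grip 0.0
```

```bash
python3 -c "
from go import *
plan((.4965,.3045,.25,-26))"
```

```text
t 13.55 tcp [0.6492 0.0268 0.2561] yaw -20.42 z [-1.6e-03  2.0e-04 -1.0e+00] F [-0.3  0.2 -0.2] gap 0.0467 grip 0.0
(0.4965, 0.3045, 0.25, -26) [0.414, -0.48, 0.0128, -0.0002, 0.0001, 0.0155]
```

>>> carry_out:
  increments:
    - [[0.414, -0.48, 0.01, 0, 0, 0.0155], [0.414, -0.48, 0.01, 0, 0, 0.0155], [0.414, -0.48, 0.01, 0, 0, 0.0155], [0.414, -0.48, 0.01, 0, 0, 0.0155], [0.414, -0.48, 0.01, 0, 0, 0.0155]]
  jaw: 0.3

```text
clock: 14.18
tcp_pos: [0.4969, 0.3017, 0.2501]
orientation: [-0.0, 0.848, 0.53, -0.002]
wrist_force: [0.5, 0.3, -0.3]
finger_gap: 0.0601
grip_force: 0.0
```

>>> carry_out:
  increments:
    - [[0, 0, 0, 0, 0, 0], [0, 0, 0, 0, 0, 0], [0, 0, 0, 0, 0, 0]]

```text
clock: 14.55
tcp_pos: [0.4995, 0.2993, 0.2515]
orientation: [-0.0, 0.849, 0.529, -0.001]
wrist_force: [0.9, -0.0, -0.1]
finger_gap: 0.0599
grip_force: 0.0
```

```bash
python3 -c "
from show import *
plan((.4965,.3045,.14,-26),(.4965,.3045,.088,-26))
show('e.png',[.4965,.3045,.13],sz=33)"
```

```text
t 14.55 tcp [0.4995 0.2993 0.2515] yaw -26.11 z [-1.2e-03 -7.0e-04 -1.0e+00] F [ 0.9 -0.  -0.1] gap 0.0599 grip 0.0
(0.4965, 0.3045, 0.14, -26) [0.007, -0.0098, 0.223, -0.0001, 0.0002, -0.0003]
(0.4965, 0.3045, 0.088, -26) [0.0, 0.0, 0.104, 0.0, 0.0, 0.0]
crop origin 142 111 scale 9
```

View pics/e.png

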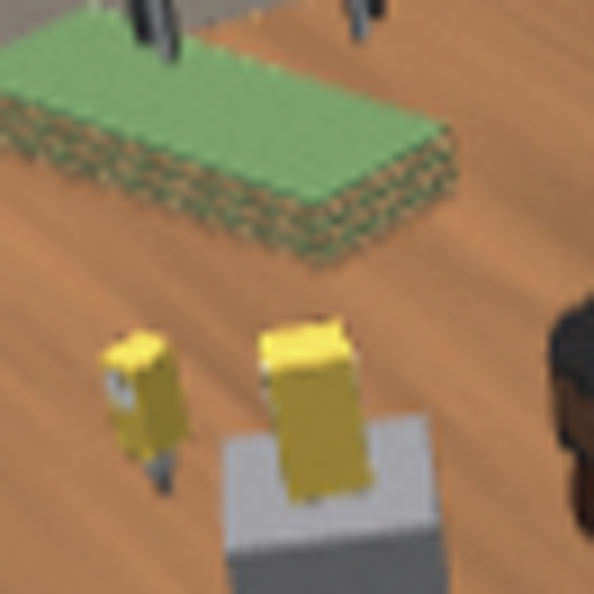

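The larger gauge in the grey stand is confirmed, with its case at crop (260–370, 320–500). The small one, at (145,400), stands off the stand. I descend for the first grip, across x.

>>> carry_out:
  increments:
    - [[0.007, -0.0098, 0.11, 0, 0, 0], [0.007, -0.0098, 0.21, 0, 0, 0], [0.007, -0.0098, 0.29, 0, 0, 0], [0.007, -0.0098, 0.324, 0, 0, 0], [0.007, -0.0098, 0.324, 0, 0, 0]]

```text
clock: 15.22
tcp_pos: [0.4956, 0.3041, 0.0886]
orientation: [-0.0, 0.849, 0.529, -0.002]
wrist_force: [0.0, 0.5, -0.5]
finger_gap: 0.0597
grip_force: 0.0
```

>>> carry_out:
  increments:
    - [[0, 0, 0, 0, 0, 0], [0, 0, 0, 0, 0, 0], [0, 0, 0, 0, 0, 0], [0, 0, 0, 0, 0, 0]]
  jaw: 1
  squeeze: 20

```text
clock: 15.72
tcp_pos: [0.4974, 0.306, 0.0918]
orientation: [0.001, 0.848, 0.53, 0.001]
wrist_force: [0.6, -2.7, 5.6]
finger_gap: 0.033
grip_force: 19.7
```

```bash
python3 -c "
from go import *
plan();s=env.get_state();print(s['ft_torque'])"
```

```text
t 15.72 tcp [0.4974 0.306  0.0918] yaw -26.01 z [ 3.e-03  5.e-04 -1.e+00] F [ 0.6 -2.7  5.6] gap 0.033 grip 19.7
[-0.3772129  -0.24309635 -0.0006984 ]
```

>>> carry_out:
  increments:
    - [[0, 0, 0, 0, 0, 0], [0, 0, 0, 0, 0, 0], [0, 0, 0, 0, 0, -0.029], [0, 0, 0, 0, 0, -0.058], [0, 0, 0, 0, 0, -0.087]]
  jaw: 0.25

```text
clock: 16.35
tcp_pos: [0.4957, 0.3059, 0.0899]
orientation: [-0.0, 0.671, 0.741, -0.0]
wrist_force: [-0.6, -0.3, 0.4]
finger_gap: 0.0641
grip_force: 0.0
```

>>> carry_out:
  increments:
    - [[0, 0, 0, 0, 0, -0.029], [0, 0, 0, 0, 0, -0.058], [0, 0, 0, 0, 0, -0.087], [0, 0, 0, 0, 0, -0.116], [0, 0, 0, 0, 0, -0.145]]

```text
clock: 16.98
tcp_pos: [0.4957, 0.3059, 0.0899]
orientation: [-0.0, 0.277, 0.961, -0.0]
wrist_force: [0.5, -0.5, -0.8]
finger_gap: 0.0641
grip_force: 0.0
```

>>> carry_out:
  increments:
    - [[0, 0, 0, 0, 0, -0.018], [0, 0, 0, 0, 0, -0.018]]

```text
clock: 17.23
tcp_pos: [0.4957, 0.3059, 0.09]
orientation: [-0.0, 0.225, 0.974, -0.0]
wrist_force: [0.1, -0.6, 0.4]
finger_gap: 0.0638
grip_force: 0.0
```

```bash
python3 -c "
from go import *
plan((.4965,.3045,.088,64))"
```

```text
t 17.23 tcp [0.4957 0.3059 0.09  ] yaw 63.94 z [-9.e-04 -1.e-04 -1.e+00] F [ 0.1 -0.6  0.4] gap 0.0638 grip 0.0
(0.4965, 0.3045, 0.088, 64) [-0.0026, -0.0018, 0.0039, -0.0001, -0.0001, -0.0002]
```

>>> carry_out:
  increments:
    - [[0, 0, 0, 0, 0, 0], [0, 0, 0, 0, 0, 0], [0, 0, 0, 0, 0, 0], [0, 0, 0, 0, 0, 0]]
  jaw: 1
  squeeze: 40

```text
clock: 17.73
tcp_pos: [0.4962, 0.3059, 0.0904]
orientation: [0.0, 0.225, 0.974, 0.0]
wrist_force: [-0.1, 0.4, 0.0]
finger_gap: 0.0255
grip_force: 40.4
```

```bash
python3 -c "
from go import *
plan((.4965,.3045,.088,64))"
```

```text
t 17.73 tcp [0.4962 0.3059 0.0904] yaw 63.98 z [ 1.e-04  2.e-04 -1.e+00] F [-0.1  0.4  0. ] gap 0.0255 grip 40.4
(0.4965, 0.3045, 0.088, 64) [-0.0018, -0.0022, 0.0049, 0.0, 0.0, -0.0]
```

>>> carry_out:
  increments:
    - [[0, 0, -0.1, 0, 0, 0], [0, 0, -0.2, 0, 0, 0], [0, 0, -0.3, 0, 0, 0], [0, 0, -0.4, 0, 0, 0], [0, 0, -0.4, 0, 0, 0]]
  squeeze: 60

```text
clock: 18.35
tcp_pos: [0.4979, 0.3065, 0.2949]
orientation: [0.003, 0.225, 0.974, 0.002]
wrist_force: [0.2, -0.5, -2.6]
finger_gap: 0.0252
grip_force: 63.6
```

>>> carry_out:
  increments:
    - [[0, 0, 0, 0, 0, 0], [0, 0, 0, 0, 0, 0]]

```text
clock: 18.6
tcp_pos: [0.4953, 0.3054, 0.2882]
orientation: [-0.002, 0.225, 0.974, -0.001]
wrist_force: [-0.2, -1.0, -2.4]
finger_gap: 0.0253
grip_force: 63.6
```

```bash
python3 -c "
from go import *
plan((.543,.13,.29,64),(.543,.13,.2664,64))"
```

```text
t 18.6 tcp [0.4953 0.3054 0.2882] yaw 63.99 z [-0.0035 -0.0015 -1.    ] F [-0.2 -1.  -2.4] gap 0.0253 grip 63.6
(0.543, 0.13, 0.29, 64) [-0.2395, -0.2734, -0.0034, -0.0005, -0.0004, -0.0]
(0.543, 0.13, 0.2664, 64) [0.0, 0.0, 0.0472, 0.0, 0.0, 0.0]
```

>>> carry_out:
  increments:
    - [[-0.2395, -0.2734, 0, 0, 0, 0], [-0.2395, -0.2734, 0, 0, 0, 0], [-0.2395, -0.2734, 0, 0, 0, 0], [-0.2395, -0.2734, 0.02, 0, 0, 0], [-0.2395, -0.2734, 0.03, 0, 0, 0]]

```text
clock: 19.23
tcp_pos: [0.543, 0.1302, 0.2734]
orientation: [-0.002, 0.225, 0.974, -0.0]
wrist_force: [0.6, 0.9, -2.1]
finger_gap: 0.0255
grip_force: 63.7
```

>>> carry_out:
  increments:
    - [[0, 0, 0, 0, 0, 0], [0, 0, 0, 0, 0, 0], [0, 0, 0, 0, 0, 0]]

```text
clock: 19.6
tcp_pos: [0.5438, 0.1314, 0.2757]
orientation: [0.0, 0.224, 0.975, 0.0]
wrist_force: [0.1, -0.2, -2.2]
finger_gap: 0.0248
grip_force: 63.7
```

```bash
python3 -c "
from show import *
plan((.543,.13,.2604,64))
a=show('f.png',[.543,.13,.20],sz=22,k=13)
s,p,R=cur();print('tip',p-[0,0,.0724],pix(a,p-[0,0,.0724]),'dot',pix(a,[.543,.13,.178]))"
```

```text
t 19.6 tcp [0.5438 0.1314 0.2757] yaw 64.09 z [ 6.e-04  2.e-04 -1.e+00] F [ 0.1 -0.2 -2.2] gap 0.0248 grip 63.7
(0.543, 0.13, 0.2604, 64) [0.0002, -0.0032, 0.0306, 0.0001, 0.0001, 0.0003]
crop origin 191 120 scale 13
tip [0.54382794 0.13120584 0.20330033] [212.99061975 140.51350239] dot [213.73313422 148.02928972]
```

View pics/f.png

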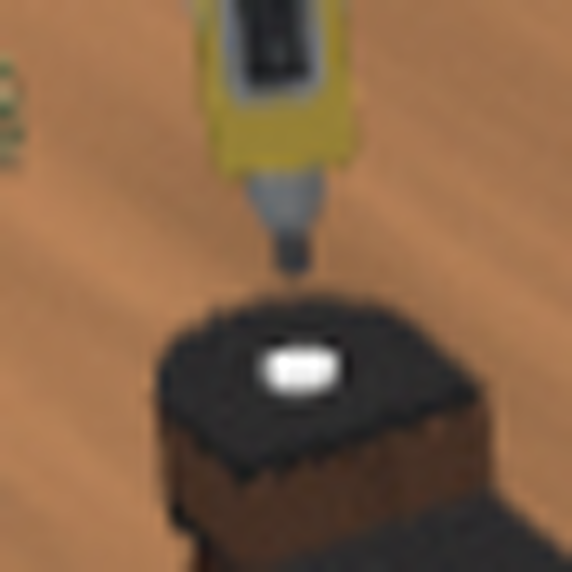

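The tip is at px (213.0,140.5) and the dot centre at (213.6,147.9). I shift about 1.6 mm and descend to just above the heel.

>>> carry_out:
  increments:
    - [[0.0002, -0.0032, 0.02, 0, 0, 0], [0.0002, -0.0032, 0.04, 0, 0, 0], [0.0002, -0.0032, 0.043, 0, 0, 0], [0.0002, -0.0032, 0.043, 0, 0, 0], [0.0002, -0.0032, 0.043, 0, 0, 0]]

```text
clock: 20.27
tcp_pos: [0.5433, 0.129, 0.2541]
orientation: [0.0, 0.225, 0.974, 0.0]
wrist_force: [0.6, -0.3, -2.3]
finger_gap: 0.0251
grip_force: 63.7
```

```bash
python3 -c "
from show import *
a=show('g.png',[.543,.13,.185],sz=16,k=18)
plan((.543,.13,.2444,64))
s,p,R=cur();print('tip',p-[0,0,.0724],pix(a,p-[0,0,.0724]),'dot',pix(a,[.543,.13,.178]))"
```

```text
crop origin 198 130 scale 18
t 20.32 tcp [0.5433 0.129  0.2542] yaw 64.0 z [ 6.e-04  1.e-04 -1.e+00] F [ 0.1  0.4 -1.6] gap 0.0255 grip 63.7
(0.543, 0.13, 0.2444, 64) [0.0014, 0.0015, 0.0196, 0.0001, 0.0001, -0.0]
tip [0.5432824  0.12904579 0.18180021] [213.87184501 147.04247056] dot [213.73313422 148.02928972]
```

View pics/g.png

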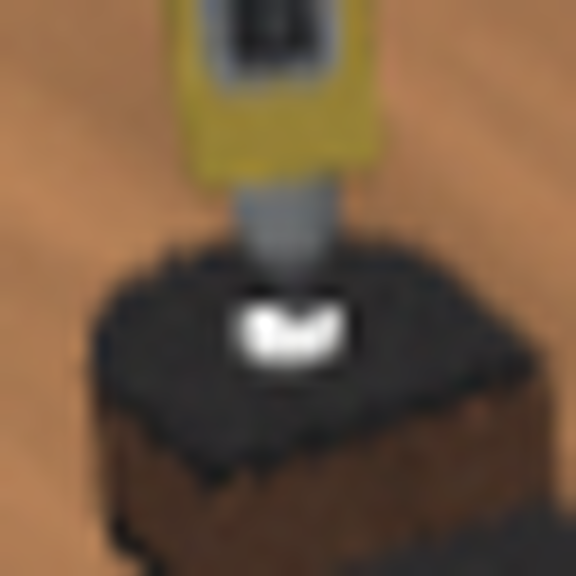

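The tip, at crop (288,315), is over the dot centre (290,332) and about 4 mm above it. I press in steps and watch the force (free baseline about -2 N).

>>> carry_out:
  increments:
    - [[0, 0, 0.004, 0, 0, 0], [0, 0, 0.008, 0, 0, 0], [0, 0, 0.012, 0, 0, 0], [0, 0, 0.012, 0, 0, 0], [0, 0, 0.012, 0, 0, 0]]

```text
clock: 20.95
tcp_pos: [0.5432, 0.1291, 0.2482]
orientation: [0.0, 0.225, 0.974, 0.0]
wrist_force: [-0.1, 0.6, 0.9]
finger_gap: 0.0251
grip_force: 63.7
```

```bash
python3 -c "
from go import *
F=[]
for i in range(4):
    env.read_camera('side');F.append(np.r_[env.get_state()['wrist_force'],env.get_state()['tcp_pos']])
print(np.round(F,4)); plan((.5433,.129,.2444,64))"
```

```text
[[-0.1915  0.6464  0.1674  0.5432  0.1291  0.2481]
 [ 0.308  -0.506   0.5066  0.5432  0.1291  0.2481]
 [-0.1446  0.2199  0.7144  0.5432  0.1291  0.2481]
 [-0.2692  0.1661  1.1547  0.5432  0.1291  0.2481]]
t 21.15 tcp [0.5432 0.1291 0.2481] yaw 64.0 z [ 4.e-04  1.e-04 -1.e+00] F [-0.3  0.2  1.2] gap 0.0252 grip 63.7
(0.5433, 0.129, 0.2444, 64) [-0.0003, -0.0001, 0.0073, 0.0, 0.0001, 0.0]
```

>>> carry_out:
  increments:
    - [[0, 0, 0.003, 0, 0, 0], [0, 0, 0.006, 0, 0, 0], [0, 0, 0.006, 0, 0, 0], [0, 0, 0.006, 0, 0, 0]]

```text
clock: 21.65
tcp_pos: [0.5432, 0.1291, 0.245]
orientation: [0.0, 0.225, 0.974, 0.0]
wrist_force: [0.1, 0.4, 2.3]
finger_gap: 0.0253
grip_force: 63.8
```

```bash
python3 -c "
from show import *
F=[]
for i in range(10):
    env.read_camera('side');F.append(np.r_[env.get_state()['wrist_force'],env.get_state()['tcp_pos']])
print(np.mean(F,0).round(4),np.std(F,0).round(3)); plan()
show('i.png',[.543,.13,.19],sz=18,k=16)"
```

```text
[0.2321 0.0421 2.1508 0.5432 0.1291 0.245 ] [0.207 0.469 0.253 0.    0.    0.   ]
t 22.15 tcp [0.5432 0.1291 0.2449] yaw 64.0 z [ 3.e-04  2.e-04 -1.e+00] F [ 0.2 -0.2  2.1] gap 0.0252 grip 63.8
crop origin 195 127 scale 16
```

View pics/i.png

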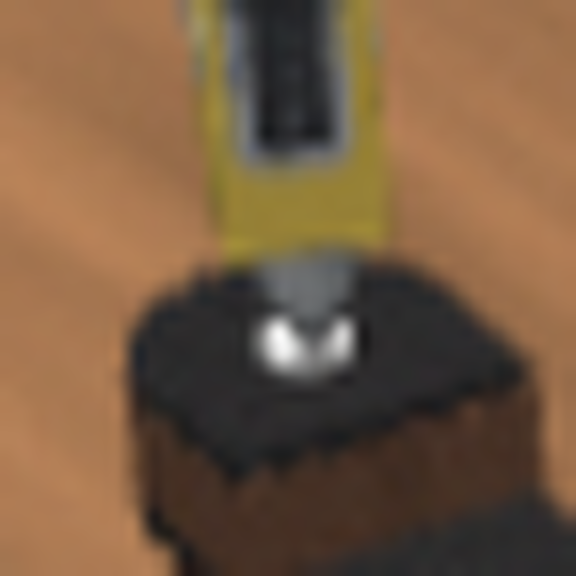

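The picture shows the gauge upright, with the plunger inside the dot at crop (308,345). The force rise is about 4.2 N and the travel about 6 mm, which is half way. Handing in.

```bash
python3 -c "
from workcell import env
print(env.hand_in())"
```

```text
the job is handed in; nothing more can be done
None
```

The pin is home on the fork and released. The gauge is held upright on the white dot with its plunger about half way in (roughly 5.4 to 6.6 mm, about 4.2 N), and the job was handed in at about 22 s; the hand-in gave no verdict.

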